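# Lock the cover fastener of a control box with the screwdriver

### The job

Take the red-handled screwdriver out of the wooden rack and lock the open spring-loaded cover fastener of the control box: seat the bit in its slot, push it in, and keep pushing while you turn it clockwise to its stop, where the slot points at the red marks. Then put the screwdriver back upright in the same rack hole, and leave the gimlet in the rack alone.

Things in the scene. Friction and masses are not known exactly. Their poses are not given: they have to be found in the camera images.
- driver_grip (a point): Red screwdriver upright in a rack hole; point: middle of handle, on the axis; z up, x along the bit's width. Handle 85 long (42 above and below the point), up to 27 thick, round. Bit tip 158 straight below the point, a flat 15 wide (x), 6.4 thick (y); shaft 6.4 thick. A 36 wide collar, underside 49 below the point, rests on the rack top, 125 above the table. 0.12 kg. (all mm)
- gimlet_grip (a point): Gimlet with thin pale handle (16 mm thick, 88 mm above its collar, top 218 mm above the table), upright in the other rack hole; point: middle of its handle. Leave it alone. The rack is fixed, 70 x 250 mm, 125 mm high, with two open 26 mm square holes 150 mm apart; each tool stands in the middle of its hole.
- screw_slot (a point): Open fastener on a fixed grey box (110 x 170 x 46 mm): brass head 31 mm wide in a dark collar. Point: on its vertical axis, on the slot's floor, 55 mm above the table; x along the slot, turns with it. Slot open-ended, 8 mm deep: 8 mm wide in the lower 4 mm, flaring to 16 mm at the top. The head springs down up to 6 mm (3 N to start, 9 N fully in); keep it about 4 mm in while turning.
- screw (a joint): Turn of the open fastener in rad, clockwise from above: 0 to 0.15 when open, 1.05 (60 degrees) at its stop, locked. Stays where it is left (0.05 N m friction). The bit has about 0.1 rad of play, so turn the tool 0.15 rad past. The equal head 100 mm away on the same cover is already locked and fixed; red marks by each head show the slot's locked direction.
There are look-alikes about, which are no part of the job. Leave any blue or green look-alike of the part that bears driver_grip alone.

How it is judged:
On the way, in this order (a step that is already met when the one before it is completed fails the run):
1. the screwdriver, upright over the open fastener, pushes it in by 2 mm or more before it is turned (distance of screw_slot from where it was at the start of the episode above 0.002 m and value of joint screw below 0.35 rad and horizontal distance between driver_grip and screw_slot below 0.03 m and distance between driver_grip and screw_slot below 0.168 m), for 0.1 s.
2. the fastener is turned to within 10 degrees of its stop with the screwdriver still pushing it in by 1.5 mm or more (value of joint screw above 0.875 rad and distance of screw_slot from where it was at the start of the episode above 0.0015 m and horizontal distance between driver_grip and screw_slot below 0.03 m and distance between driver_grip and screw_slot below 0.168 m), for 0.1 s.
At the end, for the whole second after the job is handed in: The fastener is within about 11 degrees (0.2 rad) of its locked stop and no longer pushed in, and the screwdriver stands upright (within 10 degrees) in its old rack hole, its handle within 20 mm of where it was, let go (value of joint screw above 0.85 rad and distance of driver_grip from where it was at the start of the episode below 0.02 m and angle between driver_grip's own z axis and vertical below 0.17 rad and distance of screw_slot from where it was at the start of the episode below 0.001 m); the robot touches nothing.
It fails at once if the fastener is turned through its middle range (0.4 to 0.75 rad) without being pushed in by 1 mm (value of joint screw between 0.4 and 0.75 rad and distance of screw_slot from where it was at the start of the episode below 0.001 m).
It fails at once if the gimlet is shifted by more than 30 mm (distance of gimlet_grip from where it was at the start of the episode above 0.03 m).
It also fails if it takes over 67 s, if anything falls off the work surface, if the arm or the gripper's body presses on something with over 40 N, if the wrist force passes 120 N, or if a joint passes its speed limit or range.

### The arm

A 6-joint arm with a two-finger parallel gripper is mounted at the origin on a cart in front of the work surface, level with it; the furniture and walls round the work are solid. World frame = base frame: x ahead of the robot, y to its left, z up, the work surface at z = 0. Lengths are in m, angles in rad, forces in N, time in s.
With the tool pointing down it reaches from about 0.325 to 0.775 m from the base axis. Payload 9.3 kg.
Tool frame: the origin (TCP) lies at the very end of the fingers, on their centre line; the grasp point (between the pads) lies 19 mm behind it; x points along the fingers, y is the direction in which the jaws open and shut, and the axes are right-handed (so a half turn about x gives the same grasp; the last joint's range is limited). The gripper opens to 85 mm and grips with 20 to 120 N. Pads are 22 mm wide; open, the fingers measure 114 mm over their backs; the gripper's body (76 mm by 85 mm) begins 54 mm behind the grasp point. The pads swing forward as they close: fully open they stand 13 mm farther back than shut.
Start: joints at [1.023, 0.259, 0.021, 1.334, 0, 1.418], TCP at [0.212, 0.508, 0.231] pointing down, gripper open.
Joint ranges: [-3.04, 3.04], [-0.91, 1.82], [-1.04, 1.36], [-1.92, 1.95], [-1.52, 1.45], [-3.14, 3.14]. Speed limits (rad/s): [2.22, 2.22, 2.79, 3.14, 3.14, 3.14].

### API

Orientations are given as [roll, pitch, yaw] about the fixed x, y, z axes, in that order (R = Rz(yaw) Ry(pitch) Rx(roll)).
In Python, from plant import ctrl gives the robot as it stands.
- The arm moves only by the shell command python3 -m jog 'ROWS' [OPENING]. ROWS is JSON, a list that holds one entry, the list of rows, each a list of 4 numbers: the shift along the tool's x, y, z in mm, then the turn about the tool's x in rad. In form: [[[dx, dy, dz, spin], ...]]. A call has exactly 10 rows; each row is the pose to reach, as a shift and turn from the pose commanded when the call began, along the tool's axes at that moment; what a row does not reach only later rows make up. A row lasts 1/10 s, in which the tool goes at most 50 mm and 8.59 degrees, less where a joint would pass 70% of its speed; a pose out of reach is approached as far as the arm can. A call with a gripper value outside its range is refused whole. OPENING is the finger opening in mm, from 0 to 85.4, set as the call begins (- or left out, the last holds). The fingers move at their own pace and stop on an object; the grip force is fixed at half the most. Time passes only in rows, so rows that repeat a pose let the fingers close, or fill a call up. It gives the time, the measured TCP pose, the force and the opening at its end, in the units of the state.
- ctrl.get_obs(): the state, without advancing time (a new reading comes with each control period).
- ctrl.get_image(name): name is "scene" or "side" or "wrist"; returns (picture, depth): 480x640x3 uint8, red, green, blue; 480x640 float32, m along the optical axis (not along the pixel's ray), 0 where there is no reading.
- ctrl.get_calibration(name): a dict with "fx", "fy", "cx", "cy" (pixels), "R" (3x3) and "t" (3): a world point X has camera coordinates R X + t. Camera axes: x right, y down, z forward; pixel columns grow to the right and rows downward; lengths in m; the calibration is good to about 2 mm. A picture is of the moment at which its call begins: read the wrist's pose just before it. get_calibration takes no time and is no camera call; for the wrist camera it gives the pose at the moment of the call.
- ctrl.sign_off(): hands the job in, once; it reports no verdict.
The state is a dict: "time": time; "joint_pos": joint angles; "qd": joint speeds; "tau": joint torques, N m; "ee_pos": TCP position; "eef_rot": TCP orientation; "wrist_force": force on the tool from outside, world axes, zero at the start; "wrist_torque": the same for the moment, N m; "grip_width": finger opening in m.
Only numpy, scipy, OpenCV 4.12 (cv2) and the standard library are available. Lean on these libraries where they do the work, as an engineer would, in place of code of your own. Each camera call takes 0.05 s, during which the arm holds its last target.

## Working session

There is one attempt and no reset: what is moved stays moved. The work goes in short steps, Python scripts to look and compute and a shell command to move; the robot and the scene stay as the last step left them, time stands still between calls to the robot, and variables do not carry over. Pictures are saved under pics/ and viewed, and the job is handed in when it is done.

```bash
ls; mkdir -p pics
python3 - <<'E'
from plant import ctrl
import cv2,numpy as np
o=ctrl.get_obs();print(o)
for n in("scene","side","wrist"):
    im,d=ctrl.get_image(n);cv2.imwrite(f"pics/{n}0.png",im[:,:,::-1]);np.savez(f"pics/{n}0.npz",im=im,d=d,**ctrl.get_calibration(n))
    c=ctrl.get_calibration(n);print(n,c['fx'],-c['R'].T@c['t'])
E
```

```text
pics
{'time': 0.0, 'joint_pos': array([ 1.02339617e+00,  2.59159453e-01,  2.07196039e-02,  1.33368335e+00,
       -2.16821148e-05,  1.41818334e+00]), 'qd': array([ 7.14094339e-05,  1.89618125e-03,  7.88145088e-04,  1.24261154e-03,
       -2.25408562e-03,  5.06808745e-04]), 'tau': array([ 1.10182136e-04, -5.55643737e+01,  3.44529533e+01,  1.37398628e-02,
       -2.53542448e-04, -2.19106192e-05]), 'ee_pos': array([0.21139674, 0.50742917, 0.23066736]), 'eef_rot': array([-1.70707007,  1.56946927, -2.10185723]), 'wrist_force': array([-0.35607299, -0.06660461,  0.08546732]), 'wrist_torque': array([ 0.01741215,  0.0117771 , -0.00973723]), 'grip_width': 0.08545905129921501}
scene 489.3950376275525 [ 0.0673242  -0.45646713  0.8152744 ]
side 495.24083299594497 [0.39768271 0.71952683 0.59820751]
wrist 393.7013088451686 [0.14666028 0.53644296 0.37191946]
```

View pics/scene0.png

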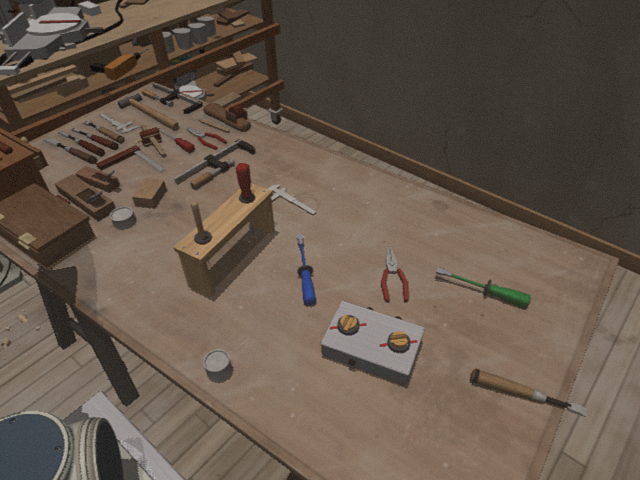

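View pics/side0.png

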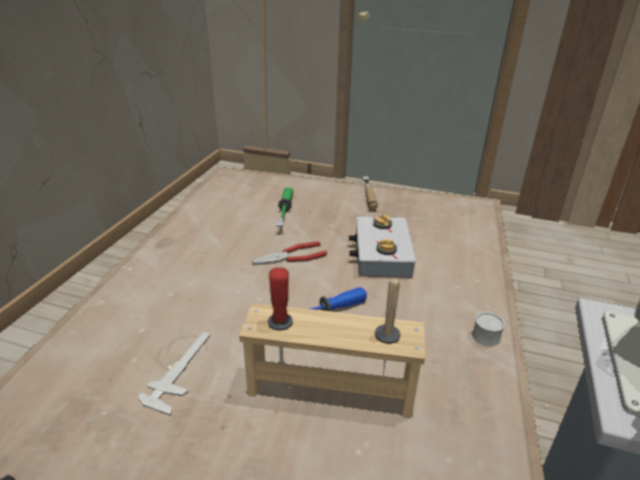

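View pics/wrist0.png

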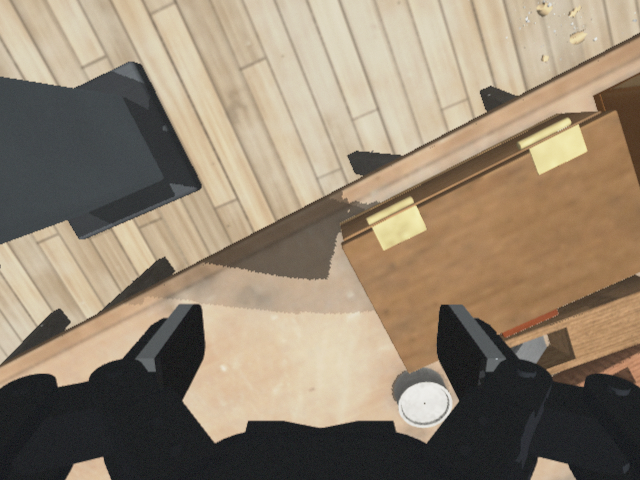

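The scene view shows the red driver in the rack at (244,183), and the gimlet beside it at (198,222). The blue (305,285) and green (505,294) drivers are look-alikes on the table. The box has two heads, at (348,324) and (399,341). In the side view the red driver is at (280,295). I'll enlarge both areas.

Run:
```python
import cv2,numpy as np
a=cv2.imread("pics/scene0.png");b=cv2.imread("pics/side0.png")
c1=cv2.resize(a[295:390,315:435],None,fx=3.3,fy=3.3,interpolation=cv2.INTER_CUBIC)
c2=cv2.resize(b[205:285,340:420],None,fx=3.9,fy=3.9,interpolation=cv2.INTER_CUBIC)
c3=cv2.resize(a[150:300,170:290],None,fx=1.9,fy=1.9)
c4=cv2.resize(b[255:405,230:430],None,fx=1.9,fy=1.9)
W=np.zeros((600,790,3),np.uint8)
W[:313,:396]=c1;W[:312,400:712]=c2;W[314:599,:228]=c3;W[314:599,240:620]=c4
cv2.imwrite("pics/crop0.png",W)
```

```text
Traceback (most recent call last):
ValueError: could not broadcast input array from shape (314,396,3) into shape (313,396,3)
```

Run:
```python
import cv2,numpy as np
a=cv2.imread("pics/scene0.png");b=cv2.imread("pics/side0.png")
W=np.zeros((600,790,3),np.uint8)
def put(im,x,y,f):
    c=cv2.resize(im,None,fx=f,fy=f,interpolation=cv2.INTER_CUBIC);W[y:y+c.shape[0],x:x+c.shape[1]]=c
put(a[295:385,315:435],0,0,3.3);put(b[205:280,340:420],400,0,3.9)
put(a[150:300,170:290],0,310,1.9);put(b[255:405,230:430],240,310,1.9)
cv2.imwrite("pics/crop0.png",W)
```

```text
(no output)
```

View pics/crop0.png

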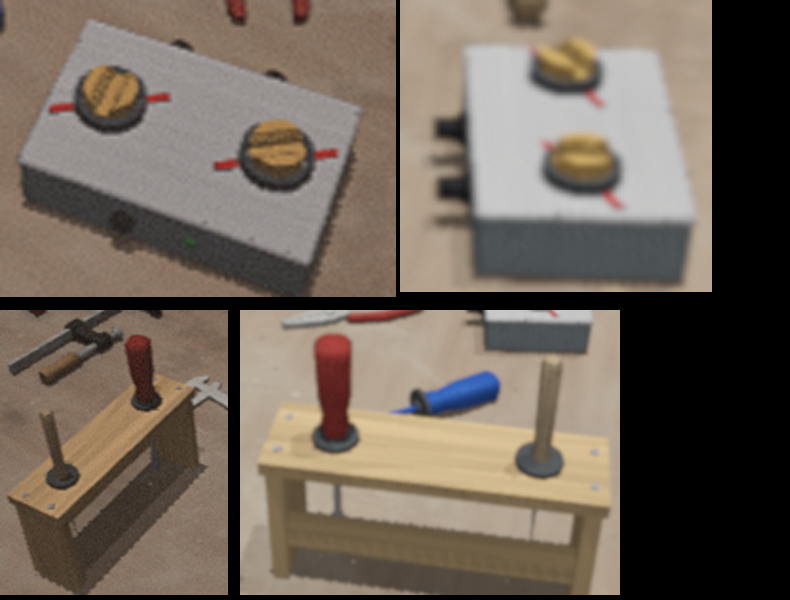

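The enlarged crop agrees with the description. The red upright driver in the rack hole is the target. The head at (399,341) has its slot along its red marks, so it is locked. The head at (348,324) has its slot well off its marks, so it is the open one. Next I'll measure positions.

```bash
cat > h.py <<'E'
import numpy as np,cv2
def load(n):
    return dict(np.load(f"pics/{n}.npz"))
def ray(c,u,v):
    R=c['R'];o=-R.T@c['t'];d=R.T@np.array([(u-c['cx'])/c['fx'],(v-c['cy'])/c['fy'],1]);return o,d
def onz(c,u,v,z):
    o,d=ray(c,u,v);return o+d*(z-o[2])/d[2]
def cloud(c):
    d=c['d'];v,u=np.indices(d.shape);P=np.stack([(u-c['cx'])/c['fx']*d,(v-c['cy'])/c['fy']*d,d],-1)
    return (P-c['t'])@c['R']
def proj(c,X):
    p=c['R']@np.asarray(X)+c['t'];return c['fx']*p[0]/p[2]+c['cx'],c['fy']*p[1]/p[2]+c['cy']
def comps(m,mn):
    n,l,s,ce=cv2.connectedComponentsWithStats(m.astype(np.uint8),connectivity=8)
    return [(l==i,s[i],ce[i]) for i in range(1,n) if s[i,4]>=mn]
E
python3 - <<'E'
from h import *
for n in("scene0","side0"):
    c=load(n);h=cv2.cvtColor(c['im'],cv2.COLOR_RGB2HSV).astype(int);P=cloud(c)
    red=((h[...,0]<6)|(h[...,0]>174))&(h[...,1]>150)&(h[...,2]>60)
    print(n)
    for m,s,ce in comps(red,8):
        p=P[m&(c['d']>0)];print('red',s,ce.round(1),np.median(p,0).round(4),p[:,2].min().round(3),p[:,2].max().round(3))
    br=(h[...,0]>10)&(h[...,0]<28)&(h[...,1]>110)&(h[...,2]>70)&(P[...,2]>.045)&(P[...,2]<.075)
    for m,s,ce in comps(br,30):
        p=P[m];print('brass',s,ce.round(1),np.median(p,0).round(4),onz(c,*ce,.063).round(4))
    # rack top
    t=(abs(P[...,2]-.125)<.006)&(c['d']>0)
    for m,s,ce in comps(t,300):
        p=P[m];r=cv2.minAreaRect((p[:,:2]*1000).astype(np.float32));print('rack',s,r)
    t=(abs(P[...,2]-.046)<.006)&(c['d']>0)
    for m,s,ce in comps(t,300):
        p=P[m];r=cv2.minAreaRect((p[:,:2]*1000).astype(np.float32));print('box',s,r)
E
```

```text
scene0
red [49 21 30  1 30] [63.5 21. ] [0.9087 1.579  0.1237] 0.119 0.127
red [206 133  20  10  42] [215.9 136.7] [0.8425 0.6379 0.0073] 0.003 0.012
red [198 137  18  12  45] [206.5 143.1] [0.8009 0.6313 0.0072] 0.001 0.012
red [176 138  18  12  88] [184.4 143.5] [0.7466 0.6596 0.0209] 0.011 0.027
red [236 163  12  12  77] [241.6 167.6] [0.6024 0.2282 0.2105] 0.195 0.214
red [383 269   5   7  16] [385.2 272. ] [ 0.7096 -0.0849  0.0088] 0.006 0.012
red [398 269   4   6  14] [399.3 271.6] [ 0.7317 -0.1066  0.0081] 0.005 0.011
red [382 277   7  23  55] [384.6 288.6] [ 0.6685 -0.1119  0.0086] 0.003 0.011
red [401 276   6   9  22] [403.5 279.6] [ 0.7177 -0.1283  0.0086] 0.003 0.012
red [404 290   4  10  24] [405.6 294.5] [ 0.6858 -0.1532  0.0087] 0.004 0.014
red [331 327   6   2   8] [333.  327.2] [ 0.5006 -0.1054  0.0449] 0.044 0.048
red [411 341   6   2   8] [413.  341.2] [ 0.5709 -0.2395  0.046 ] 0.042 0.048
red [380 344   7   2  12] [383.  344.5] [ 0.5301 -0.2008  0.0451] 0.043 0.047
brass [  0 184  62  37 712] [ 29.8 203.2] [0.3049 0.6793 0.069 ] [0.3049 0.6848 0.063 ]
brass [ 60 20
[... 1779 characters left out ...]
2), (250.1484832763672, 74.3176498413086), 9.688766479492188)
box [  0  36 219  74 625] ((2005.0125732421875, -1303.483154296875), (1493.29296875, 80.50362396240234), 87.5907211303711)
box [262  40 239  22 555] ((981.078369140625, -2020.185791015625), (1286.2476806640625, 127.0189208984375), 2.326451301574707)
box [502  60 138  19 370] ((36.815460205078125, -1971.2418212890625), (122.41670989990234, 608.0689086914062), 72.88387298583984)
box [ 356  217   60   46 1974] ((538.3880004882812, -169.0607147216797), (112.27787780761719, 173.93394470214844), 16.50529670715332)
box [245 371 170  31 998] ((529.2733764648438, 250.1372528076172), (242.45066833496094, 7.638669490814209), 9.9280366897583)
```

```bash
cat >> h.py <<'E'
from scipy.spatial.transform import Rotation as Ro
def pose(o):
    return np.array(o['ee_pos']),Ro.from_euler('xyz',o['eef_rot']).as_matrix()
def to(o,target,spin=0.0):
    p,R=pose(o);s=R.T@(np.array(target)-p)*1000
    print('shift mm',s.round(1),'jaw yaw deg',np.degrees(np.arctan2(R[1,1],R[0,1])).round(2),'x',R[:,0].round(4),'q',np.round(o['joint_pos'],2))
E
python3 - <<'E'
from h import *
from plant import ctrl
o=ctrl.get_obs();print(pose(o)[1].round(3));to(o,[.607,.231,.26])
# driver axis from red mask in both views: at handle heights
for n in("scene0","side0"):
    c=load(n);h=cv2.cvtColor(c['im'],cv2.COLOR_RGB2HSV).astype(int)
    print([np.round(proj(c,[.607,.231,z])) for z in(.016,.125,.174,.216)])
    k=(slice(150,205),slice(225,265)) if n=='scene0' else (slice(255,330),slice(260,300))
    hh=h[k];m=((hh[...,0]<10)|(hh[...,0]>170))&(hh[...,1]>120)&(hh[...,2]>30)
    for r in range(0,m.shape[0],6):
        x=np.where(m[r])[0]
        if len(x)>3: print(n,r+k[0].start,x.min()+k[1].start,x.max()+k[1].start)
E
```

```text
[[-0.001  0.385  0.923]
 [-0.001  0.923 -0.385]
 [-1.    -0.001 -0.   ]]
shift mm [ -29.1 -103.2  471.5] jaw yaw deg 67.38 x [-5.e-04 -9.e-04 -1.e+00] q [ 1.02  0.26  0.02  1.33 -0.    1.42]
[array([252., 233.]), array([247., 197.]), array([244., 180.]), array([242., 164.])]
scene0 168 236 248
scene0 174 237 247
scene0 180 239 249
scene0 186 240 248
scene0 192 242 250
[array([283., 376.]), array([281., 322.]), array([280., 295.]), array([280., 270.])]
side0 273 270 287
side0 279 270 287
side0 285 271 287
side0 291 271 287
side0 297 272 286
side0 303 273 286
side0 309 274 285
side0 315 273 286
side0 321 275 284
```

```bash
python3 -m jog '[[[-8,-4,20,0],[-18,-12,55,0],[-26,-22,100,0],[-29,-33,150,0],[-29,-44,200,0],[-29,-55,250,0],[-29,-66,300,0],[-29,-77,350,0],[-29,-87,395,0],[-29,-94,430,0]]]' 85
python3 -m jog '[[[0,-4,18,0],[0,-7,31,0],[0,-9,39,0],[0,-9.5,42,0],[0,-9.5,42,0],[0,-9.5,42,0],[0,-9.5,42,0],[0,-9.5,42,0],[0,-9.5,42,0],[0,-9.5,42,0]]]'
python3 - <<'E'
from h import *
from plant import ctrl
o=ctrl.get_obs();print(o['ee_pos'],o['wrist_force']);to(o,[.608,.231,.155])
n='wrist'
im,d=ctrl.get_image(n);cv2.imwrite(f"pics/{n}1.png",im[:,:,::-1]);np.savez(f"pics/{n}1.npz",im=im,d=d,**ctrl.get_calibration(n))
E
```

```text
time: 1.15
ee_pos: [0.5744, 0.2533, 0.2597]
eef_rot: [-2.024, 1.57, -2.42]
wrist_force: [0.3, 1.1, 0.1]
grip_width: 0.0849
time: 2.15
ee_pos: [0.6073, 0.2307, 0.2604]
eef_rot: [0.95, 1.571, 0.555]
wrist_force: [-0.2, 0.5, 1.4]
grip_width: 0.0852
[0.60729279 0.23072335 0.26035496] [-0.1757099   0.49884318  1.38938943]
shift mm [105.4   0.5   0.5] jaw yaw deg 67.39 x [ 1.e-04  0.e+00 -1.e+00] q [0.23 0.43 0.35 1.49 0.   0.63]
```

View pics/wrist1.png

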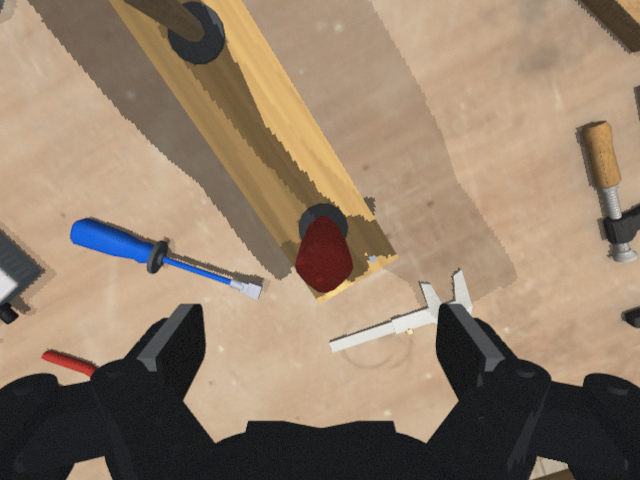

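The wrist view shows the red handle at (325,258) over its collar at (323,226), roughly midway between the fingers. The gimlet is at (190,30), well clear. I'll check this numerically.

Run:
```python
from h import *
c=load('wrist1')
for z in(.13,.174,.216): print(z,np.round(proj(c,[.608,.231,z]),1))
h=cv2.cvtColor(c['im'],cv2.COLOR_RGB2HSV).astype(int)
red=((h[...,0]<10)|(h[...,0]>170))&(h[...,1]>120)&(h[...,2]>30)
P=cloud(c)
for m,s,ce in comps(red,500):
    print(s,ce)
    t=m&(P[...,2]>.213); print('top',P[t].mean(0), t.sum(), [np.round(x,4) for x in (P[t].min(0),P[t].max(0))])
t=(abs(P[...,2]-.125)<.006)&(c['d']>0)
```

```text
0.13 [318.3 231.2]
0.174 [318.  249.7]
0.216 [317.6 274.8]
[ 295  216   58   77 3060] [323.54509804 255.78856209]
top [0.60490747 0.23576852 0.21988542] 353 [array([0.5425, 0.2257, 0.213 ]), array([0.6163, 0.2595, 0.4014])]
[ 41 351  56  27 604] [ 69.04966887 362.35430464]
top [0.56658494 0.20414884 0.3385238 ] 8 [array([0.5425, 0.185 , 0.3164]), array([0.5749, 0.2595, 0.4014])]
```

Run:
```python
from h import *
from plant import ctrl
c=load('wrist1')
print(c['R'][0].round(3))
P=cloud(c);h=cv2.cvtColor(c['im'],cv2.COLOR_RGB2HSV).astype(int)
red=((h[...,0]<10)|(h[...,0]>170))&(h[...,1]>120)&(h[...,2]>30)
red[:,:280]=0;red[310:]=0
t=red&(abs(P[...,2]-.216)<.003);print(np.median(P[t],0),t.sum(),P[t].min(0),P[t].max(0))
k=(h[...,2]<75)&(h[...,1]<90);k[:195]=0;k[245:]=0;k[:,:290]=0;k[:,355:]=0
for m,s,ce in comps(k,50):print(s,ce,onz(c,s[0]+s[2]/2,ce[1],.128),np.median(P[m],0))
p=c['R'][0]*.003+[.608,.231,.155];to(ctrl.get_obs(),p)
```

```text
[0.384 0.923 0.001]
[0.60728656 0.23491626 0.21340845] 341 [0.59580723 0.22566199 0.21300379] [0.61634001 0.24434011 0.2152659 ]
[299 203  49  36 801] [322.67665418 217.49313358] [0.60058645 0.23809642 0.128     ] [0.59859809 0.23974039 0.12832504]
shift mm [105.3   3.6   0.4] jaw yaw deg 67.38 x [ 1.e-04  0.e+00 -1.e+00] q [0.23 0.43 0.35 1.49 0.   0.63]
```

```bash
python3 -m jog '[[[5,2,0,0],[15,3,0,0],[30,3,0,0],[45,3,0,0],[60,3,0,0],[75,3,0,0],[88,3,0,0],[97,3,0,0],[103,3,0,0],[105,3,0,0]]]'
python3 -m jog '[[[0,0,0,0],[0,0,0,0],[0,0,0,0],[0,0,0,0],[0,0,0,0],[0,0,0,0],[0,0,0,0],[0,0,0,0],[0,0,0,0],[0,0,0,0]]]' 10
python3 -m jog '[[[-3,0,0,0],[-10,0,0,0],[-25,0,0,0],[-40,0,0,0],[-55,0,0,0],[-70,0,0,0],[-85,0,0,0],[-100,0,0,0],[-112,0,0,0],[-120,0,0,0]]]'
python3 - <<'E'
from h import *
from plant import ctrl
o=ctrl.get_obs();to(o,[.607,.234,.30])
for n in('wrist','side','scene'):
    im,d=ctrl.get_image(n);cv2.imwrite(f"pics/{n}2.png",im[:,:,::-1]);np.savez(f"pics/{n}2.npz",im=im,d=d,**ctrl.get_calibration(n))
E
```

```text
time: 3.2
ee_pos: [0.6084, 0.2333, 0.1545]
eef_rot: [-2.524, 1.57, -2.919]
wrist_force: [-0.5, 0.3, -0.4]
grip_width: 0.085
time: 4.2
ee_pos: [0.6087, 0.2332, 0.1558]
eef_rot: [0.188, 1.57, -0.207]
wrist_force: [-1.0, -1.9, 5.5]
grip_width: 0.0273
time: 5.2
ee_pos: [0.6087, 0.2335, 0.2765]
eef_rot: [0.835, 1.57, 0.44]
wrist_force: [1.0, 0.6, -1.9]
grip_width: 0.0275
shift mm [-23.5  -0.2  -1.7] jaw yaw deg 67.38 x [ 9.e-04  4.e-04 -1.e+00] q [0.24 0.44 0.4  1.54 0.   0.63]
```

View pics/side2.png

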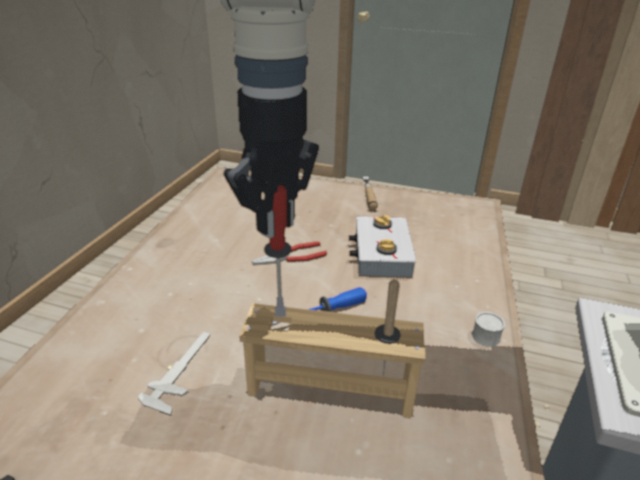

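View pics/scene2.png

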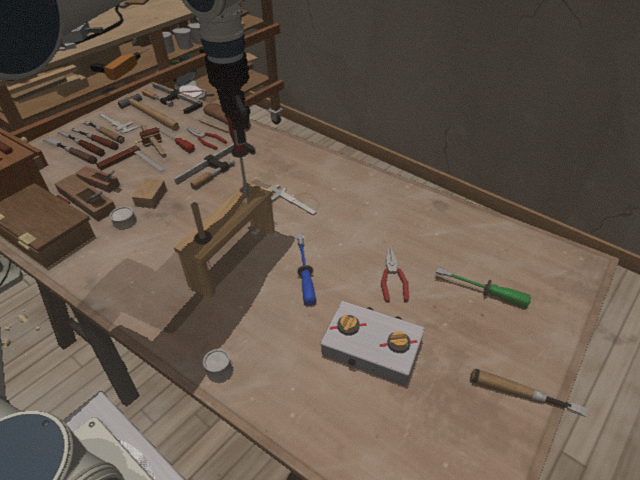

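The driver is gripped (27.3 mm) and lifted, with its bit at (281,308) in side and (246,188) in scene. I'll zoom in on the bit and the heads.

Run:
```python
import cv2,numpy as np
a=cv2.imread("pics/scene2.png");b=cv2.imread("pics/side2.png");w=cv2.imread("pics/wrist2.png")
W=np.zeros((600,800,3),np.uint8)
def put(im,x,y,f):
    c=cv2.resize(im,None,fx=f,fy=f,interpolation=cv2.INTER_CUBIC);W[y:y+c.shape[0],x:x+c.shape[1]]=c
put(b[235:335,255:305],0,0,5.5);put(a[135:215,225:270],280,0,5.5);put(w,540,0,.4)
put(a[308:340,330:365],540,200,6);put(b[235:258,370:402],540,420,6)
cv2.imwrite("pics/crop2.png",W)
```

```text
(no output)
```

View pics/crop2.png

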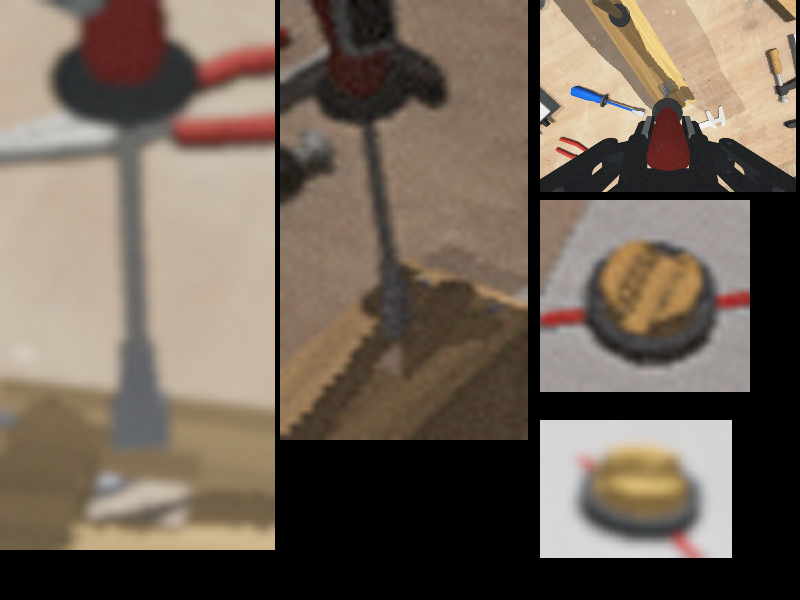

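View pics/wrist2.png

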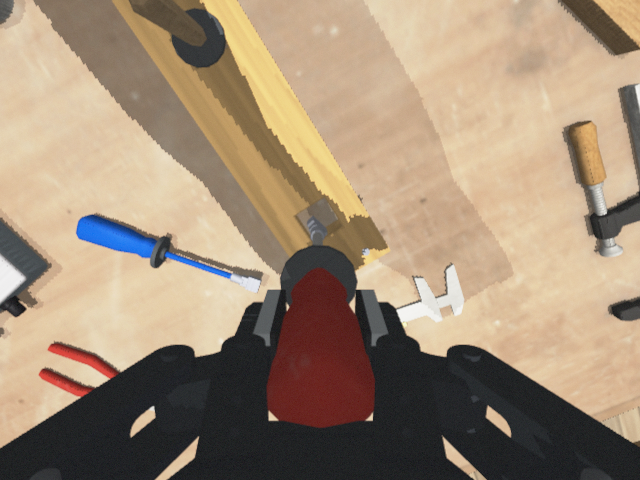

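Run:
```python
import cv2,numpy as np
w=cv2.imread("pics/wrist2.png")
cv2.imwrite("pics/crop2b.png",cv2.resize(w[180:290,260:390],None,fx=5,fy=5,interpolation=cv2.INTER_CUBIC))
from h import *
c=load('wrist2');print([np.round(proj(c,[.6087,.2335,z]),1) for z in(.125,.137,.16,.24)])
for a in (10,67.4): 
    r=np.radians(a);print(a,proj(c,np.array([.6087,.2335,.137])+.0075*np.array([np.cos(r),np.sin(r),0])),proj(c,np.array([.6087,.2335,.137])-.0075*np.array([np.cos(r),np.sin(r),0])))
```

```text
[array([317.3, 222.9]), array([317.2, 226.7]), array([317., 235.]), array([316.1, 278.7])]
10 (np.float64(322.65136933531625), np.float64(234.96529662879954)) (np.float64(311.64700368973035), np.float64(218.3247238210493))
67.4 (np.float64(327.3642589278587), np.float64(226.69261908545653)) (np.float64(306.99978218040224), np.float64(226.698512024642))
```

View pics/crop2b.png

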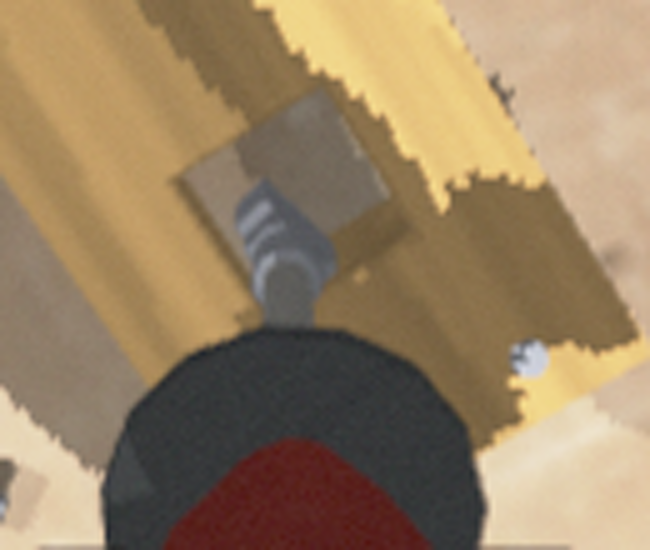

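```bash
python3 -m jog '[[[-12,-6,1,0],[-18,-25,4,-0.02],[-18,-60,9,-0.04],[-18,-105,16,-0.06],[-15,-150,23,-0.08],[-5,-195,30,-0.1],[8,-240,37,-0.11],[18,-283,44,-0.113],[26,-320,50,-0.113],[32,-345,54,-0.113]]]'
python3 -m jog '[[[3,-12,2,0],[4,-17,2,0],[4,-17,2,0],[4,-17,2,0],[4,-17,2,0],[4,-17,2,0],[4,-17,2,0],[4,-17,2,0],[4,-17,2,0],[4,-17,2,0]]]'
python3 - <<'E'
from h import *
from plant import ctrl
o=ctrl.get_obs();to(o,[.5205,-.122,.24])
for n in('wrist','side','scene'):
    im,d=ctrl.get_image(n);cv2.imwrite(f"pics/{n}3.png",im[:,:,::-1]);np.savez(f"pics/{n}3.npz",im=im,d=d,**ctrl.get_calibration(n))
a=cv2.imread("pics/scene3.png");b=cv2.imread("pics/side3.png");w=cv2.imread("pics/wrist3.png")
W=np.zeros((600,800,3),np.uint8)
def put(im,x,y,f):
    c=cv2.resize(im,None,fx=f,fy=f,interpolation=cv2.INTER_CUBIC);W[y:y+c.shape[0],x:x+c.shape[1]]=c
put(b[160:275,340:430],0,0,3);put(a[230:350,310:440],275,0,3);put(w[150:300,220:420],0,365,1.5)
cv2.imwrite("pics/crop3.png",W)
E
```

```text
time: 6.35
ee_pos: [0.5245, -0.1083, 0.2431]
eef_rot: [-2.731, 1.57, -3.014]
wrist_force: [-0.2, 0.7, -1.6]
grip_width: 0.0273
time: 7.35
ee_pos: [0.5229, -0.1227, 0.2393]
eef_rot: [0.086, 1.571, -0.195]
wrist_force: [-0.6, -0.2, -1.5]
grip_width: 0.0272
shift mm [-0.7 -0.  -2.5] jaw yaw deg 73.86 x [ 0. -0. -1.] q [-0.39  0.23  0.01  1.35  0.   -0.11]
```

View pics/crop3.png

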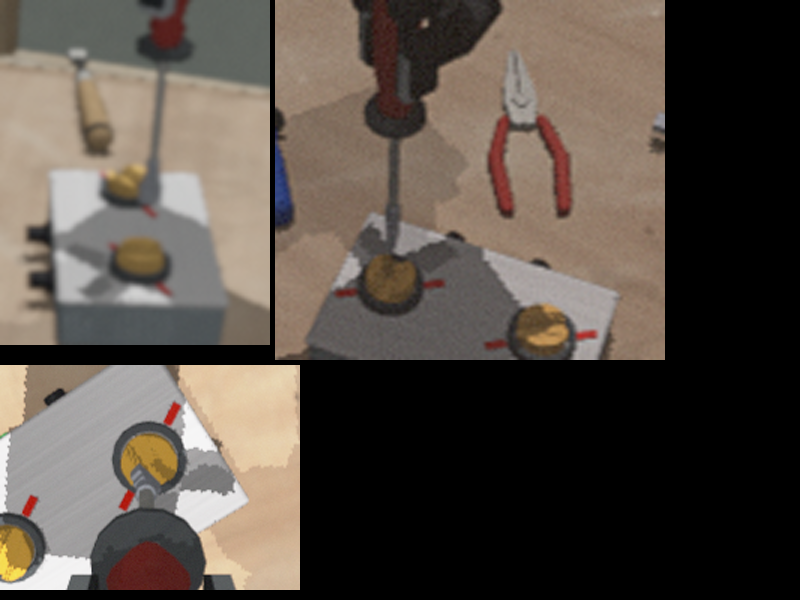

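View pics/wrist3.png

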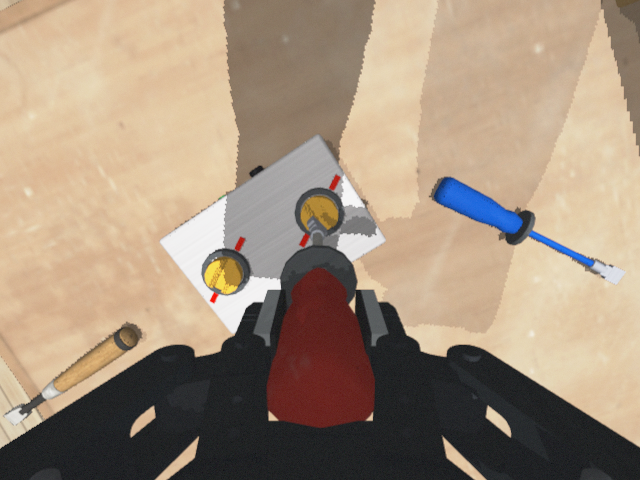

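Run:
```python
from h import *
T=np.array([.5229,-.1227,.0993]);W=np.zeros((560,800,3),np.uint8)
for i,(n,x0,y0,w,h,f) in enumerate((('wrist3',285,175,70,70,5),('scene3',325,285,50,60,4),('side3',365,210,40,55,4))):
    c=load(n);a=c['im'][:,:,::-1].copy()
    u=proj(c,T);hd=proj(c,[.5205,-.122,.063]);print(n,np.round(u,1),np.round(hd,1))
    cr=cv2.resize(a[y0:y0+h,x0:x0+w],None,fx=f,fy=f,interpolation=cv2.INTER_CUBIC)
    cr=np.clip(cr.astype(float)*1.4,0,255).astype(np.uint8)
    g=cr.copy()
    for p,col in((u,(0,255,0)),(hd,(255,0,255))): cv2.drawMarker(g,(int((p[0]-x0+.5)*f),int((p[1]-y0+.5)*f)),col,cv2.MARKER_CROSS,12,1)
    X=[0,360,570][i];W[:cr.shape[0],X:X+cr.shape[1]]=cr
    g=cv2.resize(g,None,fx=.55,fy=.55);W[360:360+min(200,g.shape[0]),X:X+g.shape[1]]=g[:200]
cv2.imwrite('pics/crop3b.png',W)
```

```text
wrist3 [317.5 226.9] [317.8 213.2]
scene3 [348.  307.1] [346.5 319.6]
side3 [388.7 227.7] [388.1 243.6]
```

View pics/crop3b.png

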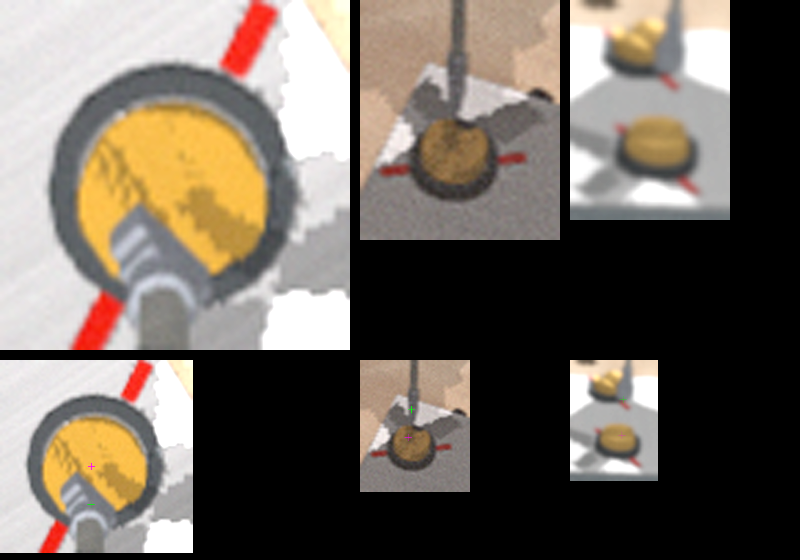

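The wrist view shows the open head at (320,213), with the blade over its lower part. The blade is turned roughly 15° from my assumed angle. I'll step sideways so I can measure the slot and blade angles unobstructed.

```bash
python3 -m jog '[[[0,0,5,0],[0,0,12,0],[0,0,20,0],[0,0,25,0],[0,0,25,0],[0,0,25,0],[0,0,25,0],[0,0,25,0],[0,0,25,0],[0,0,25,0]]]'
python3 - <<'E'
from h import *
from plant import ctrl
o=ctrl.get_obs();to(o,[.5205,-.122,.24]);print(o['ee_pos'])
for n in('wrist','side'):
    im,d=ctrl.get_image(n);cv2.imwrite(f"pics/{n}4.png",im[:,:,::-1]);np.savez(f"pics/{n}4.npz",im=im,d=d,**ctrl.get_calibration(n))
w=cv2.imread("pics/wrist4.png")
cv2.imwrite('pics/crop4.png',np.clip(cv2.resize(w[155:255,280:380],None,fx=6,fy=6,interpolation=cv2.INTER_CUBIC)*1.0,0,255).astype(np.uint8))
E
```

```text
time: 8.5
ee_pos: [0.5469, -0.1297, 0.2394]
eef_rot: [-0.084, 1.571, -0.366]
wrist_force: [-0.4, -0.1, -1.6]
grip_width: 0.0271
shift mm [ -0.6   0.  -27.4] jaw yaw deg 73.85 x [ 2.e-04 -1.e-04 -1.e+00] q [-0.38  0.28  0.07  1.36  0.   -0.1 ]
[ 0.54685531 -0.1296626   0.23941125]
```

View pics/crop4.png

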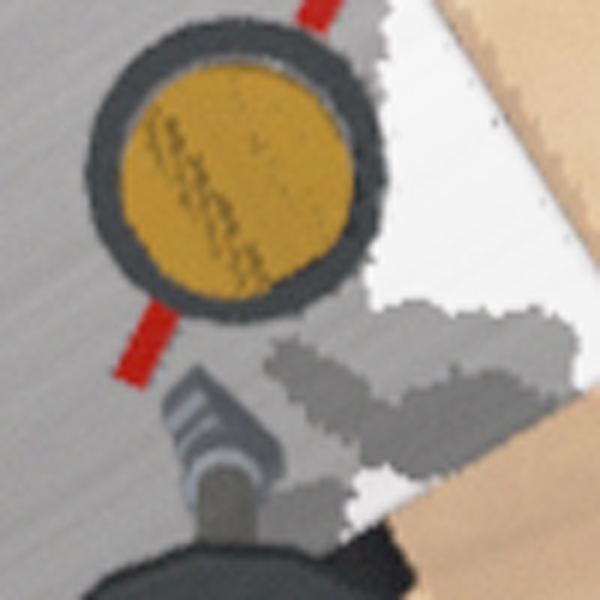

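Run:
```python
from h import *
from plant import ctrl
c=load('wrist4')
h=cv2.cvtColor(c['im'],cv2.COLOR_RGB2HSV).astype(int)
br=(h[...,0]>12)&(h[...,0]<28)&(h[...,1]>130)
br[:155]=0;br[225:]=0;br[:,:285]=0;br[:,:350][:,:290]=0;br[:,350:]=0
for m,s,ce in comps(br,200):
    q=cv2.findContours(m.astype(np.uint8),0,2)[0][0];e,r=cv2.minEnclosingCircle(q);el=cv2.fitEllipse(q);print(s,ce,e,r,el)
    H=onz(c,*el[0],.063);print(H)
tip=onz(c,317,226.7,.0993);print('tip',tip)
red=((h[...,0]<6)|(h[...,0]>174))&(h[...,1]>150)&(h[...,2]>60);red[260:]=0
for m,s,ce in comps(red,20):print('mark',onz(c,*ce,.0465))
print('slot dir deg', [np.degrees(np.arctan2(*(onz(c,280+265/6,155+285/6,.06)-onz(c,280+160/6,155+117/6,.06))[[1,0]]))])
f=lambda x,y,z=.0993:onz(c,280+x/6,155+y/6,z)
for a,b in(((285,462),(198,368)),((198,368),(165,405))):print(np.degrees(np.arctan2(*(f(*a)-f(*b))[[1,0]])),np.linalg.norm(f(*a)-f(*b)))
to(ctrl.get_obs(),[H[0],H[1],.24])
```

```text
[ 300  166   39   39 1141] [318.85889571 184.67659947] (318.8927307128906, 184.91404724121094) 19.354965209960938 ((318.82562255859375, 184.6688232421875), (36.95173645019531, 37.489013671875), 27.26869773864746)
[ 0.5221645  -0.12156638  0.063     ]
tip [ 0.54660832 -0.12995848  0.0993    ]
mark [ 0.50205999 -0.10210642  0.0465    ]
mark [ 0.54337233 -0.14107051  0.0465    ]
mark [ 0.5309347  -0.19737473  0.0465    ]
slot dir deg [np.float64(15.675840943417105)]
25.86000244637036 0.015926620269800473
122.62573034199521 0.006154643435567858
shift mm [ -0.6   0.9 -26. ] jaw yaw deg 73.85 x [ 1.e-04 -0.e+00 -1.e+00] q [-0.38  0.28  0.07  1.36  0.   -0.1 ]
```

```bash
python3 -m jog '[[[0,0,-3,0.04],[0,0,-10,0.1],[0,0.5,-18,0.15],[0,0.8,-24,0.18],[0,0.8,-26,0.2],[0,0.8,-26,0.2],[0,0.8,-26,0.2],[0,0.8,-26,0.2],[0,0.8,-26,0.2],[0,0.8,-26,0.2]]]'
python3 - <<'E'
from h import *
from plant import ctrl
o=ctrl.get_obs();to(o,[.5224,-.1216,.24]);print(o['ee_pos'])
for n in('wrist','scene','side'):
    im,d=ctrl.get_image(n);cv2.imwrite(f"pics/{n}5.png",im[:,:,::-1]);np.savez(f"pics/{n}5.npz",im=im,d=d,**ctrl.get_calibration(n))
w=cv2.imread("pics/wrist5.png")
cv2.imwrite('pics/crop5.png',cv2.resize(w[175:265,275:365],None,fx=6,fy=6,interpolation=cv2.INTER_CUBIC))
E
```

```text
time: 9.6
ee_pos: [0.5223, -0.1218, 0.2392]
eef_rot: [-2.84, 1.571, 2.962]
wrist_force: [-0.6, 0.5, -1.0]
grip_width: 0.0272
shift mm [-0.8  0.2  0. ] jaw yaw deg 62.41 x [-2.e-04  0.e+00 -1.e+00] q [-0.39  0.23  0.01  1.34 -0.    0.1 ]
[ 0.52229573 -0.12175608  0.23915568]
```

View pics/crop5.png

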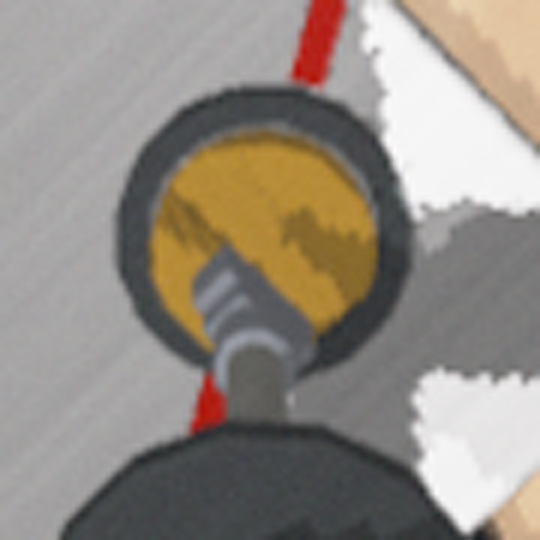

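The blade and slot are now parallel in the wrist view, both at about 45°. Next I descend, checking the force.

```bash
python3 -m jog '[[[5,0,0,0],[12,0,0,0],[20,0,0,0],[28,0,0,0],[33,0,0,0],[36,0,0,0],[38,0,0,0],[39.5,0,0,0],[41,0,0,0],[41,0,0,0]]]'
python3 -m jog '[[[0.5,0,0,0],[1,0,0,0],[1.5,0,0,0],[2,0,0,0],[2.5,0,0,0],[3,0,0,0],[3.5,0,0,0],[4,0,0,0],[4,0,0,0],[4,0,0,0]]]'
python3 - <<'E'
from h import *
from plant import ctrl
o=ctrl.get_obs();to(o,[.5224,-.1216,.24]);print(o['ee_pos'],o['wrist_force'],o['wrist_torque'])
for n in('wrist','scene','side'):
    im,d=ctrl.get_image(n);cv2.imwrite(f"pics/{n}6.png",im[:,:,::-1]);np.savez(f"pics/{n}6.npz",im=im,d=d,**ctrl.get_calibration(n))
w=cv2.imread("pics/wrist6.png");a=cv2.imread("pics/scene6.png");b=cv2.imread("pics/side6.png")
W=np.zeros((420,800,3),np.uint8)
def put(im,x,y,f):
    c=cv2.resize(im,None,fx=f,fy=f,interpolation=cv2.INTER_CUBIC);W[y:y+c.shape[0],x:x+c.shape[1]]=c
put(b[200:270,355:420],0,0,4);put(a[270:350,320:380],270,0,4.5);put(w[190:270,285:355],550,0,3.5)
cv2.imwrite("pics/crop6.png",W)
E
```

```text
time: 10.75
ee_pos: [0.5222, -0.1217, 0.1982]
eef_rot: [-0.495, 1.571, -0.977]
wrist_force: [-0.3, -0.4, -1.4]
grip_width: 0.0273
time: 11.75
ee_pos: [0.5223, -0.1217, 0.1945]
eef_rot: [0.095, 1.57, -0.387]
wrist_force: [-0.0, -0.0, 1.3]
grip_width: 0.0269
shift mm [-45.5   0.2   0.1] jaw yaw deg 62.4 x [ 4.e-04 -2.e-04 -1.e+00] q [-0.39  0.25 -0.09  1.24 -0.    0.1 ]
[ 0.52229667 -0.12172644  0.19450258] [-0.03578174 -0.02418288  1.32744748] [-0.07282263 -0.01429268  0.04384557]
```

View pics/crop6.png

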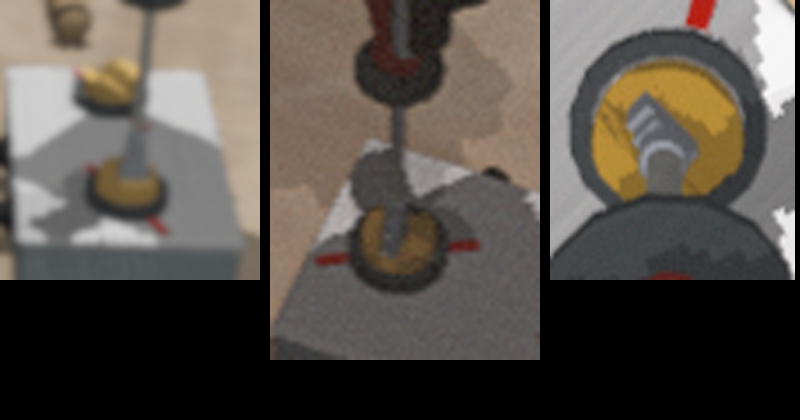

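The force starts to rise with the tip at about 55 mm height, which is the slot floor, so the bit is seated in the slot. Now I'll push in about 4.5 mm.

```bash
python3 -m jog '[[[0.7,0,0,0],[1.4,0,0,0],[2.1,0,0,0],[2.8,0,0,0],[3.5,0,0,0],[4,0,0,0],[4.3,0,0,0],[4.3,0,0,0],[4.3,0,0,0],[4.3,0,0,0]]]'
```

```text
time: 12.9
ee_pos: [0.5223, -0.1218, 0.1903]
eef_rot: [0.114, 1.57, -0.368]
wrist_force: [-0.4, 0.6, 4.8]
grip_width: 0.0272
```

```bash
python3 -m jog '[[[0.3,0,0,0.03],[0.6,0,0,0.08],[0.6,0,0,0.15],[0.6,0,0,0.22],[0.6,0,0,0.29],[0.6,0,0,0.36],[0.6,0,0,0.43],[0.6,0,0,0.5],[0.6,0,0,0.56],[0.6,0,0,0.6]]]'
python3 - <<'E'
from h import *
from plant import ctrl
o=ctrl.get_obs();to(o,[.5224,-.1216,.24]);print(o['wrist_torque'])
im,d=ctrl.get_image('wrist');cv2.imwrite('pics/wrist7.png',cv2.resize(im[190:270,285:355,::-1],None,fx=6,fy=6,interpolation=cv2.INTER_CUBIC))
E
```

```text
time: 13.9
ee_pos: [0.5225, -0.1218, 0.1898]
eef_rot: [0.632, 1.57, -0.452]
wrist_force: [0.1, -0.7, 5.4]
grip_width: 0.0276
shift mm [-50.2   0.1  -0.2] jaw yaw deg 27.89 x [ 9.e-04 -4.e-04 -1.e+00] q [-0.39  0.25 -0.1   1.22 -0.    0.7 ]
[-0.09117663 -0.03469301  0.05316871]
```

View pics/wrist7.png

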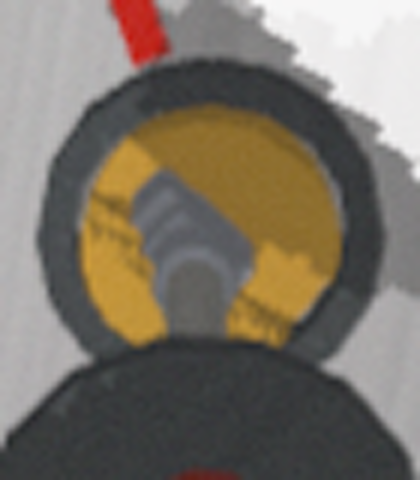

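The slot (hatching from (100,210) to (280,325)) has turned with the bit. I'll continue turning.

```bash
python3 -m jog '[[[0,0,0,0.06],[0,0,0,0.13],[0,0,0,0.2],[0,0,0,0.27],[0,0,0,0.34],[0,0,0,0.41],[0,0,0,0.47],[0,0,0,0.53],[0,0,0,0.57],[0,0,0,0.6]]]'
python3 - <<'E'
from h import *
from plant import ctrl
o=ctrl.get_obs();to(o,[.5224,-.1216,.24]);print(o['wrist_torque'])
im,d=ctrl.get_image('wrist');cv2.imwrite('pics/wrist8.png',cv2.resize(im[180:270,275:365,::-1],None,fx=6,fy=6,interpolation=cv2.INTER_CUBIC))
E
```

```text
time: 14.95
ee_pos: [0.5228, -0.1219, 0.1899]
eef_rot: [1.376, 1.569, -0.308]
wrist_force: [1.0, -0.1, 7.4]
grip_width: 0.0271
shift mm [-50.1  -0.3  -0.2] jaw yaw deg -6.45 x [ 1.7e-03 -5.0e-04 -1.0e+00] q [-0.39  0.25 -0.1   1.22  0.    1.3 ]
[-0.11501831 -0.42283424  0.05717141]
```

View pics/wrist8.png

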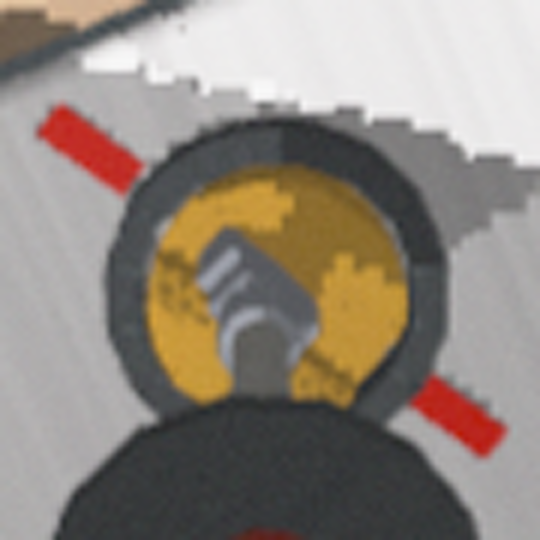

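The slot now lies nearly along the red marks (about 34° against 36° in the image). I'll nudge it to the stop.

```bash
python3 -m jog '[[[0,0,0,0.02],[0,0,0,0.04],[0,0,0,0.06],[0,0,0,0.08],[0,0,0,0.1],[0,0,0,0.11],[0,0,0,0.12],[0,0,0,0.12],[0,0,0,0.12],[0,0,0,0.12]]]'
python3 - <<'E'
from h import *
from plant import ctrl
o=ctrl.get_obs();to(o,[.5224,-.1216,.24]);print(o['wrist_torque'],o['tau'][5])
im,d=ctrl.get_image('wrist');cv2.imwrite('pics/wrist9.png',cv2.resize(im[180:270,275:365,::-1],None,fx=6,fy=6,interpolation=cv2.INTER_CUBIC))
E
```

```text
time: 16.0
ee_pos: [0.5227, -0.1219, 0.1899]
eef_rot: [1.398, 1.569, -0.403]
wrist_force: [1.5, -0.2, 6.0]
grip_width: 0.0271
shift mm [-50.1  -0.3  -0.2] jaw yaw deg -13.22 x [ 1.5e-03 -6.0e-04 -1.0e+00] q [-0.39  0.25 -0.1   1.22 -0.    1.42]
[-0.19736258 -0.34715358  0.21509113] 0.20037355832755566
```

View pics/wrist9.png

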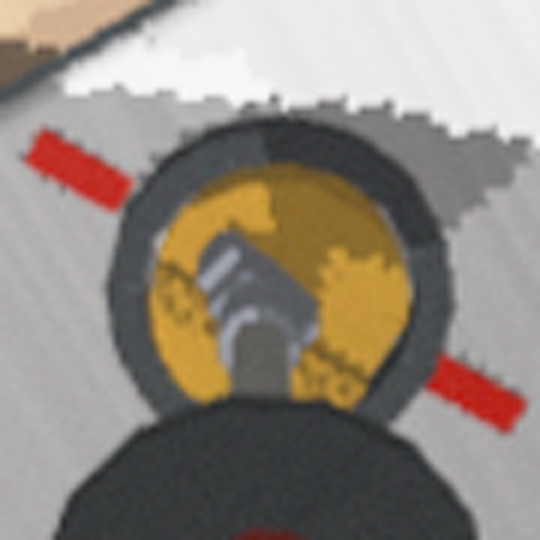

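The wrist torque has risen to 0.2 N m and the slot is parallel to the red marks, so it is at the stop. I'll ease back within the play, lift out, and spin back.

```bash
python3 -m jog '[[[0,0,0,-0.04],[0,0,0,-0.07],[-4,0,0,-0.07],[-10,0,0,-0.07],[-20,0,0,-0.1],[-35,0,0,-0.2],[-52,0,0,-0.33],[-70,0,0,-0.46],[-88,0,0,-0.59],[-100,0,0,-0.72]]]'
python3 -m jog '[[[-2,0,0,-0.12],[-3,0,0,-0.24],[-3,0,0,-0.36],[-3,0,0,-0.48],[-3,0,0,-0.58],[-3,0,0,-0.65],[-3,0,0,-0.687],[-3,0,0,-0.687],[-3,0,0,-0.687],[-3,0,0,-0.687]]]'
python3 - <<'E'
from h import *
from plant import ctrl
o=ctrl.get_obs();to(o,[.6087,.2335,.29]);print(o['ee_pos'])
im,d=ctrl.get_image('scene');np.savez(f"pics/scene10.npz",im=im,d=d,**ctrl.get_calibration('scene'))
im2,d=ctrl.get_image('wrist');cv2.imwrite('pics/w10.png',im2[:,:,::-1])
cv2.imwrite('pics/s10.png',cv2.resize(im[270:350,320:430,::-1],None,fx=6,fy=6,interpolation=cv2.INTER_CUBIC))
E
```

```text
time: 17.05
ee_pos: [0.522, -0.1216, 0.291]
eef_rot: [0.616, 1.57, -0.46]
wrist_force: [0.3, 0.5, -1.4]
grip_width: 0.0269
time: 18.05
ee_pos: [0.5221, -0.1216, 0.2925]
eef_rot: [-3.096, 1.571, 2.792]
wrist_force: [-0.1, 0.2, -1.2]
grip_width: 0.0272
shift mm [  2.5 361.1 -56.8] jaw yaw deg 67.35 x [-2.e-04  1.e-04 -1.e+00] q [-0.39  0.22  0.13  1.48 -0.    0.01]
[ 0.52207943 -0.12163081  0.29248029]
```

View pics/s10.png

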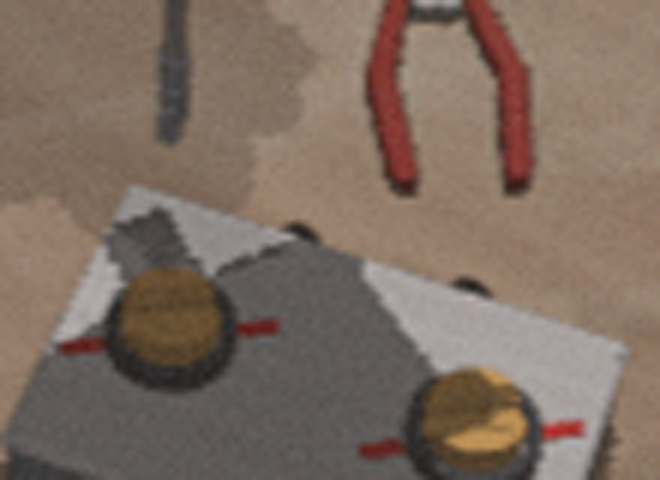

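View pics/w10.png

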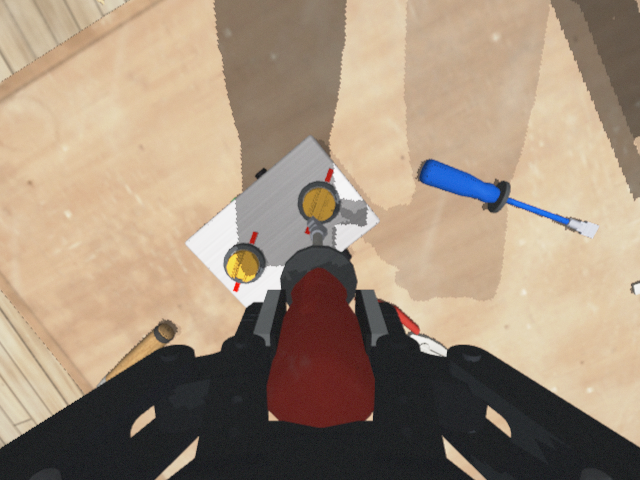

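The fastener's slot now lies along the red marks (head at (170,320) in the crop). I'm returning to the rack.

```bash
python3 -m jog '[[[0,10,-2,0],[0,35,-6,0],[0,75,-12,0],[0,120,-19,0],[0,165,-26,0],[0,210,-33,0],[0,255,-40,0],[0,297,-47,0],[0,330,-52,0],[0,350,-55,0]]]'
python3 -m jog '[[[0,7,-1,0],[0,11,-2,0],[0,11,-2,0],[0,11,-2,0],[0,11,-2,0],[0,11,-2,0],[0,11,-2,0],[0,11,-2,0],[0,11,-2,0],[0,11,-2,0]]]'
python3 - <<'E'
from h import *
from plant import ctrl
o=ctrl.get_obs();to(o,[.6087,.2335,.157]);print(o['ee_pos'])
for n in('wrist','scene','side'):
    im,d=ctrl.get_image(n);cv2.imwrite(f"pics/{n}11.png",im[:,:,::-1]);np.savez(f"pics/{n}11.npz",im=im,d=d,**ctrl.get_calibration(n))
w=cv2.imread("pics/wrist11.png");cv2.imwrite("pics/crop11.png",cv2.resize(w[180:290,260:390],None,fx=5,fy=5,interpolation=cv2.INTER_CUBIC))
E
```

```text
time: 19.15
ee_pos: [0.6058, 0.226, 0.2919]
eef_rot: [3.026, 1.57, 2.633]
wrist_force: [-0.2, -0.5, -1.5]
grip_width: 0.0273
time: 20.15
ee_pos: [0.6084, 0.2335, 0.2923]
eef_rot: [-3.003, 1.571, 2.886]
wrist_force: [-0.4, -0.3, -0.4]
grip_width: 0.0271
shift mm [135.3   0.2   0.3] jaw yaw deg 67.38 x [-1.e-04  0.e+00 -1.e+00] q [0.24 0.44 0.44 1.58 0.   0.63]
[0.60841384 0.23345631 0.29234689]
```

View pics/crop11.png

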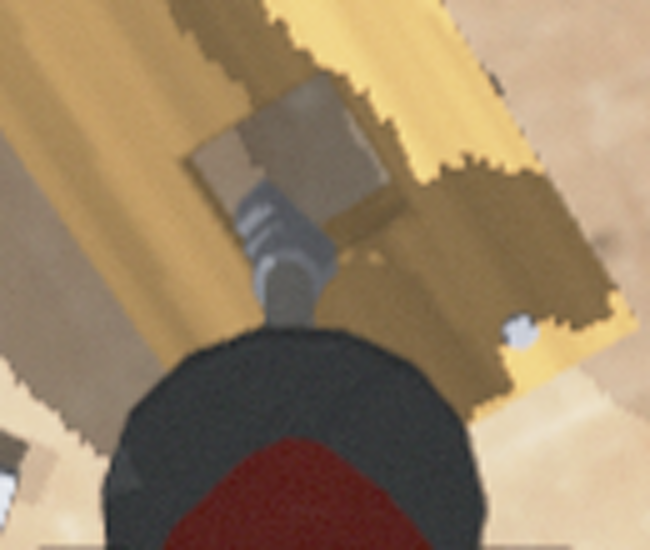

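Same x, y as at the pull-out, and the bit shows over the hole. Inserting now.

```bash
python3 -m jog '[[[5,0,0,0],[14,0,0,0],[26,0,0,0],[40,0,0,0],[54,0,0,0],[68,0,0,0],[82,0,0,0],[96,0,0,0],[108,0,0,0],[116,0,0,0]]]'
python3 -m jog '[[[4,0,0,0],[8,0,0,0],[12,0,0,0],[15,0,0,0],[17,0,0,0],[18,0,0,0],[19,0,0,0],[19.5,0,0,0],[20,0,0,0],[20,0,0,0]]]'
```

```text
time: 21.3
ee_pos: [0.6079, 0.2334, 0.1748]
eef_rot: [-2.513, 1.569, -2.908]
wrist_force: [-0.4, 0.2, -1.4]
grip_width: 0.027
time: 22.3
ee_pos: [0.6084, 0.2335, 0.1564]
eef_rot: [1.185, 1.571, 0.79]
wrist_force: [-0.7, 0.0, -1.3]
grip_width: 0.027
```

```bash
python3 -m jog '[[[0.3,0,0,0],[0.6,0,0,0],[0.9,0,0,0],[1.2,0,0,0],[1.5,0,0,0],[1.5,0,0,0],[1.5,0,0,0],[1.5,0,0,0],[1.5,0,0,0],[1.5,0,0,0]]]'
python3 - <<'E'
from h import *
from plant import ctrl
print(ctrl.get_obs()['wrist_force'])
W=np.zeros((400,800,3),np.uint8)
for n,r,x in(('scene',(150,250,190,290),0),('side',(250,350,230,330),400)):
    im,d=ctrl.get_image(n);W[:,x:x+400]=cv2.resize(im[r[0]:r[1],r[2]:r[3],::-1],(400,400),interpolation=cv2.INTER_CUBIC)
cv2.imwrite('pics/ins.png',W)
E
```

```text
time: 23.3
ee_pos: [0.6086, 0.2334, 0.1558]
eef_rot: [0.509, 1.569, 0.114]
wrist_force: [-1.6, -0.4, 5.8]
grip_width: 0.0273
[-1.64976413 -0.38926651  5.75794994]
```

View pics/ins.png

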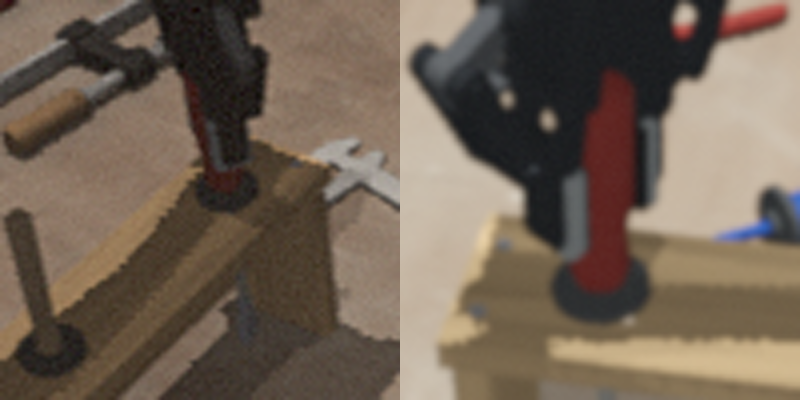

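The collar is down on the rack top (contact force about 7 N) and the shaft shows below the rack. I'll release and back off.

```bash
python3 -m jog '[[[0,0,0,0],[0,0,0,0],[0,0,0,0],[0,0,0,0],[0,0,0,0],[0,0,0,0],[0,0,0,0],[0,0,0,0],[0,0,0,0],[0,0,0,0]]]' 85
python3 -m jog '[[[-4,0,0,0],[-12,0,0,0],[-24,0,0,0],[-38,0,0,0],[-54,0,0,0],[-70,0,0,0],[-86,0,0,0],[-102,0,0,0],[-115,0,0,0],[-120,0,0,0]]]'
python3 -m jog '[[[0,0,-10,0],[0,0,-35,0],[0,0,-65,0],[0,0,-95,0],[0,0,-125,0],[0,0,-145,0],[0,0,-150,0],[0,0,-150,0],[0,0,-150,0],[0,0,-150,0]]]'
python3 - <<'E'
from h import *
from plant import ctrl
print(ctrl.get_obs()['wrist_force'])
W=np.zeros((600,800,3),np.uint8)
for n,x in(('scene',0),('side',400)):
    im,d=ctrl.get_image(n);c=ctrl.get_calibration(n);np.savez(f"pics/{n}12.npz",im=im,d=d,**c)
    W[:300,x:x+400]=cv2.resize(im[:,:,::-1],(400,300))
    r=(295,365,320,413) if n=='scene' else (205,275,340,433)
    W[300:,x:x+400]=cv2.resize(im[r[0]:r[1],r[2]:r[3],::-1],(400,300),interpolation=cv2.INTER_CUBIC)
    for k in(n+'0',n+'12'):
        q=load(k);h=cv2.cvtColor(q['im'],cv2.COLOR_RGB2HSV).astype(int)
        m=((h[...,0]<10)|(h[...,0]>170))&(h[...,1]>120)&(h[...,2]>30)
        z=np.zeros_like(m);s=(slice(150,208),slice(225,265)) if n=='scene' else (slice(255,330),slice(260,300));z[s]=m[s]
        for _,st,ce in comps(z,60):print(k,st,ce.round(1))
cv2.imwrite('pics/end.png',W)
E
```

```text
time: 24.4
ee_pos: [0.6084, 0.2334, 0.1549]
eef_rot: [-1.125, 1.571, -1.52]
wrist_force: [-0.4, 0.2, 0.9]
grip_width: 0.0848
time: 25.4
ee_pos: [0.6088, 0.2336, 0.2774]
eef_rot: [0.637, 1.568, 0.242]
wrist_force: [0.3, 0.1, -0.7]
grip_width: 0.0851
time: 26.4
ee_pos: [0.4708, 0.2908, 0.2745]
eef_rot: [-2.041, 1.57, -2.437]
wrist_force: [0.3, 0.1, 1.1]
grip_width: 0.0848
[0.30030227 0.06144534 1.06674906]
scene0 [236 163  15  35 332] [243.5 178.1]
scene12 [236 163  15  35 337] [243.4 178.2]
side0 [270 268  18  55 823] [279.  292.8]
side12 [270 268  18  55 814] [279. 293.]
```

View pics/end.png

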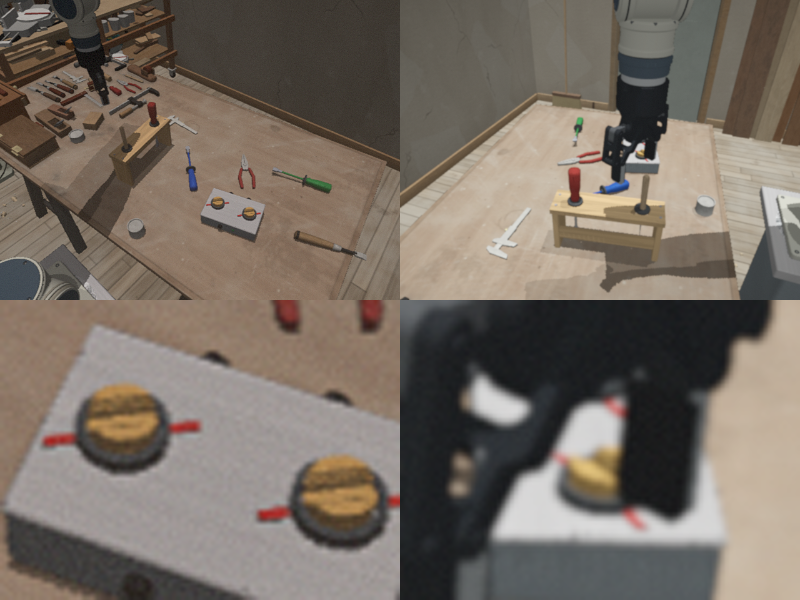

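The slot now runs along its red marks, the same as on the locked head. The driver's red mask sits on the same pixels as at the start, and the gripper is clear. I'll hand it in.

```bash
python3 -c "
from plant import ctrl
print(ctrl.sign_off())"
```

```text
the job is handed in; nothing more can be done
None
```

I locked the open fastener with the red screwdriver, put the screwdriver back in its rack hole, and handed the job in at about 26.5 s of the 67 s allowed. I have no verdict; `sign_off` reports none.

**Pushing and turning:** I seated the bit in the slot and pushed in. The commanded travel was about 4 to 5 mm, and the push force (about 6 N above baseline) suggests 3 to 4 mm in the head itself. I then turned clockwise 1.32 rad while still pushing. The torque rose to about 0.2 N m at the end, which I took as the stop.

**Last checks:**
- **Fastener:** its slot lies along the red marks, the same as on the locked head.
- **Screwdriver:** it stands upright in its old hole. The red handle is within 0.2 px of its starting position in both fixed cameras.
- **Gimlet:** it looks unmoved in the pictures; I did not measure it.
- **Gripper:** it is open and clear of everything.

**Disagreement along the way:** my first guess at the bit's direction, square to the rack, was about 12° off. The wrist picture showed it, and I corrected it before seating the bit. No check failed at the end.

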